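# Fit the heel anvil to the bench block and lay a heel lift on it

## Robot

A 7-joint arm with a two-finger parallel gripper is mounted at the origin on a cart in front of the work surface, level with it; the furniture and walls round the work are solid. World frame = base frame: x ahead of the robot, y to its left, z up, the work surface at z = 0. Lengths are in m, angles in rad, forces in N, time in s.
With the tool pointing down it reaches from about 0.4 to 0.875 m from the base axis. Payload 19.3 kg.
Tool frame: the origin (TCP) lies on the mounting face of the last link; the fingertips stand 173 mm ahead of it and the grasp point (between the pads) lies 155 mm ahead of it (bot.grip_point_offset is the distance from the TCP to the grasp point, in m); z points along the fingers, y is the line along which they close (so a half turn about z gives the same grasp; the last joint's range is limited). The gripper opens to 85 mm and grips with 20 to 120 N. Pads are 22 mm wide; open, the fingers measure 114 mm over their backs; the gripper's body (76 mm by 85 mm) begins 54 mm behind the grasp point. The pads swing forward as they close: fully open they stand 13 mm farther back than shut.
Start: joints at [1.04, 0.521, -0.036, 1.599, 0.021, 1.021, -0.113], TCP at [0.278, -0.56, 0.405] pointing down, gripper open.
Joint ranges: [-2.91, 2.91], [-0.3, 2.13], [-1.5, 1.42], [0.17, 2.43], [-1.26, 4.41], [0.16, 1.93], [-2.52, 2.52]. Speed limits (rad/s): [1.89, 1.89, 2.39, 2.39, 3.01, 3.01, 3.01].

## Interface

Orientations are given as [roll, pitch, yaw] about the fixed x, y, z axes, in that order (R = Rz(yaw) Ry(pitch) Rx(roll)).
In Python, from workcell import bot gives the robot as it stands.
- The arm moves only by the tool arm_command, never from a script. Its argument "deltas" is a list of rows, each a list of 3 entries, a list of its own where there are three numbers: the shift along the tool's x, y, z in cm, then the turn, a rotation vector about the tool's x, y, z in rad, then the finger opening in cm, from 0 to 8.54. In form: [[[tx, ty, tz], [rx, ry, rz], claw], ...]. A call has 1 to 20 rows; each row shifts and turns the commanded pose from where the row before left it, along the tool's axes as they then stand; what a row does not reach is not made up. A row lasts 1/10 s, in which the tool goes at most 50 mm and 8.59 degrees, less where a joint would pass 70% of its speed; a pose out of reach is approached as far as the arm can. A call with a gripper value outside its range is refused whole. The fingers move at their own pace and stop on an object; "newtons" is the grip in N (left out, the last holds). Time passes only in rows, so rows that do not move let the fingers close. It gives the time, the measured TCP pose, the force, the opening and the grip force at its end, in the units of the state.
- bot.observe(): the state, without advancing time (a new reading comes with each control period).
- bot.grab_frame(name): name is "scene" or "top" or "wrist"; returns a dict with "frame" (400x640x3 uint8, red, green, blue), "K" (3x3 intrinsics, pixels), "k1" (the pictures are not rectified: a ray, as slopes to the right and down, at radius r is drawn at 1 + k1 r^2 times it, then the intrinsics apply), "rvec" (rotation vector, rad) and "tvec" (3), from world to camera coordinates, as OpenCV has them; the wrist camera has in their place "T_tool_cam" (4x4, takes a point from camera to tool coordinates, whose origin is the TCP and whose axes are the flange's). Camera axes: x right, y down, z forward; pixel columns grow to the right and rows downward; lengths in m; the calibration is good to about 2 mm. A picture is of the moment at which its call begins: read the wrist's pose just before it. There is no depth.
- bot.job_done(): hands the job in; it is judged then, once.
Trained networks look in a picture, given as the dict that the camera call returned (one of the last four; its "shot" number tells which), for a name from the list of things; names that differ only in an ending like _2 or _b are one class to them, and where a whole thing is asked for, a point or a joint stands for the part that bears it (a point fixed in the world has none). Each returns a list of dicts, best first, with "p" (0 to 1); they miss things now and then, are a little off and sometimes report something else, mostly with a low value. They report only what shows in the picture. A call takes as long as a camera call. They do not tell look-alikes from the thing itself.
- bot.find_in(name, picture): "rect" ([left, top, width, height] in pixels, round what is visible of it).
- bot.mark_of(name, picture): "at" ([column, row] in pixels: a listed point, or the origin of a listed thing).
The state is a dict: "clock": time; "qpos": joint angles; "qd": joint speeds; "joint_efforts": joint torques, N m; "position": TCP position; "tool_rot": TCP orientation; "force": force on the tool from outside, world axes, zero at the start; "moment": the same for the moment, N m; "grip_width": finger opening in m; "finger_force": force on a finger pad.
Only numpy, scipy, OpenCV 4.12 (cv2) and the standard library are available. Lean on these libraries where they do the work, as an engineer would, in place of code of your own. Each camera call takes 0.05 s, during which the arm holds its last target. There are 200 camera calls.

## Task

Slide the heel anvil's dovetail foot into the tapered way of the green bench block, narrow end first, until it wedges tight and stays tight when you let go; push firmly but do not force it, or the gib strip bends. Then lay the tan heel lift flat and centred on the anvil's face, ready for nailing, and leave the tins and the thread spool standing where they are.

Things in the scene. Friction and masses are not known exactly. Their poses are not given: they have to be found in the camera images.
- bench_block: Heavy green bench block, 190 x 116 mm, fixed. Origin: centre of its underside, on the bench; z up; +x: the way the anvil slides in. Its steel bed lies 20 mm above the bench. x -95 to -5 mm is open bed, where the anvil can be set down; from -5 to +88 mm an undercut steel rail (left, +y) and a brass gib strip (right) form the tapered way; with their side walls they reach 16 mm above the bed.
- way_mouth (a point): Middle of the way's mouth on the bed, 20 mm above the bench, 5 mm before the block's origin; axes as the block's. Here the way is 47 mm wide at bed level; each side closes in 3 deg towards +x and leans 20 deg over the foot. The gib's setting differs by a millimetre or so each time and can't be seen: the foot wedges with its centre 37 to 63 mm past the mouth, within 1 mm of the centre line.
- anvil_grip (a point): Heel anvil, dark steel, 0.4 to 0.65 kg, 54 mm high: midpoint between the flat sides of its D-shaped head, 42 mm above its underside. Head: 20 to 54 mm above the underside, 50 mm wide (y) across parallel flat sides that run from 22 mm behind to 14 mm ahead of this point; flat at the back, round at the front. +x points to the round end, which goes into the way first. Grip the sides from above.
- anvil_foot (a point): Centre of the underside of its dovetail foot, 8 mm ahead of and 42 mm below anvil_grip. Foot: 60 mm long, 14 mm high, below 39 mm wide in front, 45 behind. It slides easily, then binds within 1 mm. Held in a grip it jams early, a hair high or askew, and is loose when let go: so let go, then push the flat back of the head (30 mm behind this point) along +x with 12 to 18 N; over 22 N is too much.
- anvil_face (a point): Centre of the anvil's flat bright top face (60 mm in x, 50 mm in y), 54 mm above its underside. Axes as the anvil's.
- lift_centre (a point): Tan heel lift, a flat D-shaped plate 55 mm (x) x 58 mm (y) x 8 mm, 22 g, loose, lying on the bench: its centre, half-way up (4 mm above its underside). z is its thickness.
- glue_tin: Open round glue tin, 88 mm across, 45 mm high, loose, beyond the block. Origin: centre of its underside. Leave it alone.
- thread_spool: Spool of dark thread, 38 mm across, 58 mm high, standing loose. Origin: centre of its underside. Leave it alone.
- polish_tin: Flat round tin of black shoe polish, 80 mm across, 23 mm high, loose. Origin: centre of its underside. Leave it alone.
There are look-alikes about, which are no part of the job. What is shaped like the part that bears anvil_grip but turquoise is not meant.

How it is judged:
By the outcome, as a careful person would: the job done as asked, in the order asked, and still so for the second after the job is handed in, with the robot touching nothing.
It also fails if it takes over 69 s, if anything falls off the work surface, if the arm or the gripper's body presses on something with over 40 N, if the wrist force passes 120 N, or if a joint passes its speed limit or range.

## Working session

There is one attempt and no reset: what is moved stays moved. The work goes in short steps, Python scripts to look and compute and a tool call to move; the robot and the scene stay as the last step left them, time stands still between calls to the robot, and variables do not carry over. Pictures are saved under pics/ and viewed, at most 11 in all, crops included, and the job is handed in when it is done.

Besides the shell and the picture viewer there is one more tool, called after "Call:" as name(argument=value, ...) on one line, values as JSON. arm_command: Moves the arm, as the interface text tells. Its arguments: {"type":"object","properties":{"deltas":{"type":"array","items":{"type":"array"}},"newtons":{"type":"number"}},"required":["deltas"]}

```bash
mkdir -p pics; cat > h.py <<'E'
import numpy as np, cv2
from scipy.spatial.transform import Rotation as R
from workcell import bot
def cam(d,st=None):
    if "rvec" in d: 
        Rm=cv2.Rodrigues(np.array(d["rvec"],float))[0]; t=np.array(d["tvec"],float).reshape(3)
        return Rm,t
    T=np.array(d["T_tool_cam"]); W=np.eye(4); W[:3,:3]=R.from_euler('xyz',st["tool_rot"]).as_matrix(); W[:3,3]=st["position"]
    C=np.linalg.inv(W@T); return C[:3,:3],C[:3,3]
def dist(d): return np.array([d["k1"],0,0,0],float)
def proj(d,P,st=None):
    Rm,t=cam(d,st); return cv2.projectPoints(np.array(P,float).reshape(-1,1,3),cv2.Rodrigues(Rm)[0],t,np.array(d["K"]),dist(d))[0].reshape(-1,2)
def ray(d,px,z,st=None):
    Rm,t=cam(d,st); u=cv2.undistortPoints(np.array(px,float).reshape(1,1,2),np.array(d["K"]),dist(d)).reshape(2)
    v=Rm.T@np.array([u[0],u[1],1]); o=-Rm.T@t; return o+v*(z-o[2])/v[2]
def shot(name,fn=None):
    st=bot.observe(); d=bot.grab_frame(name)
    if fn: cv2.imwrite('pics/'+fn,np.array(d["frame"])[:,:,::-1])
    return d,st
Z=dict(bench_block=0,way_mouth=.02,anvil_grip=.042,anvil_foot=0,anvil_face=.054,lift_centre=.004,glue_tin=0,thread_spool=0,polish_tin=0)
E
python3 - <<'E'
from h import *
print(bot.observe())
for c in ("scene","top"):
    d,st=shot(c,c+"1.png")
    print(c, "campos",-cam(d,st)[0].T@cam(d,st)[1])
    for n in Z:
        for m in bot.mark_of(n,d)[:3]:
            if m["p"]>.15: print(n,round(m["p"],2),np.round(m["at"],1),np.round(ray(d,m["at"],Z[n],st),3))
E
```

```text
{'clock': 0.0, 'qpos': array([ 1.03978619,  0.52205764, -0.03634324,  1.59998989,  0.02119094,
        1.02109996, -0.11284564]), 'qd': array([-0.00078632, -0.00055647, -0.0015425 , -0.00165964,  0.00117386,
        0.00088444, -0.00014267]), 'joint_efforts': array([ 4.33816865e-05, -9.27108335e+01,  1.97942935e+00, -3.69940817e+01,
        1.79767463e-02,  8.03678879e-03,  6.71451161e-07]), 'position': array([ 0.27785026, -0.55969476,  0.40410473]), 'tool_rot': array([-3.14042435e+00,  6.77314666e-05,  4.60763236e-01]), 'force': array([ 0.08902081, -0.00337281,  0.53180502]), 'moment': array([ 0.0040535 ,  0.01071154, -0.05018909]), 'finger_force': 0.0, 'grip_width': 0.08524961778699688}
scene campos [0.15957004 0.67967284 0.6993318 ]
bench_block 0.95 [327.7 224.1] [ 0.543 -0.033  0.   ]
way_mouth 0.71 [292.5 283.1] [0.507 0.194 0.02 ]
way_mouth 0.35 [256.  210.7] [0.723 0.029 0.02 ]
anvil_grip 0.83 [337.1 282.7] [0.415 0.164 0.042]
anvil_grip 0.74 [293.3 271.6] [0.511 0.181 0.042]
anvil_foot 0.89 [290.7 281.1] [0.524 0.176 0.   ]
anvil_face 0.7 [291.9 265.2] [0.517 0.176 0.054]
lif
[... 317 characters left out ...]
pos [ 0.41452143 -0.02899901  1.09480181]
bench_block 0.92 [322.  212.1] [ 0.545 -0.021  0.   ]
way_mouth 0.94 [324.  215.5] [ 0.533 -0.026  0.02 ]
anvil_grip 0.93 [251.6 258. ] [0.422 0.166 0.042]
anvil_grip 0.83 [246.6 223.8] [0.512 0.18  0.042]
anvil_foot 0.98 [256.  265.7] [0.401 0.161 0.   ]
anvil_foot 0.95 [249.8 224.9] [0.513 0.179 0.   ]
anvil_face 0.8 [249.3 220.2] [0.52  0.17  0.054]
anvil_face 0.69 [254.2 267.5] [0.397 0.157 0.054]
lift_centre 0.71 [408.5 212.4] [ 0.539 -0.259  0.004]
glue_tin 0.97 [309.2 143.8] [0.741 0.012 0.   ]
glue_tin 0.6 [255.8 165.2] [0.682 0.164 0.   ]
thread_spool 0.57 [258.1 165.7] [0.68  0.157 0.   ]
polish_tin 0.83 [411.5 163.2] [ 0.679 -0.276  0.   ]
```

```bash
python3 - <<'E'
import cv2
im=cv2.imread('pics/top1.png')[110:310,200:460]
cv2.imwrite('pics/top1c.png',cv2.resize(im,(780,600),interpolation=cv2.INTER_CUBIC))
E
```

```text
(no output)
```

View pics/top1c.png

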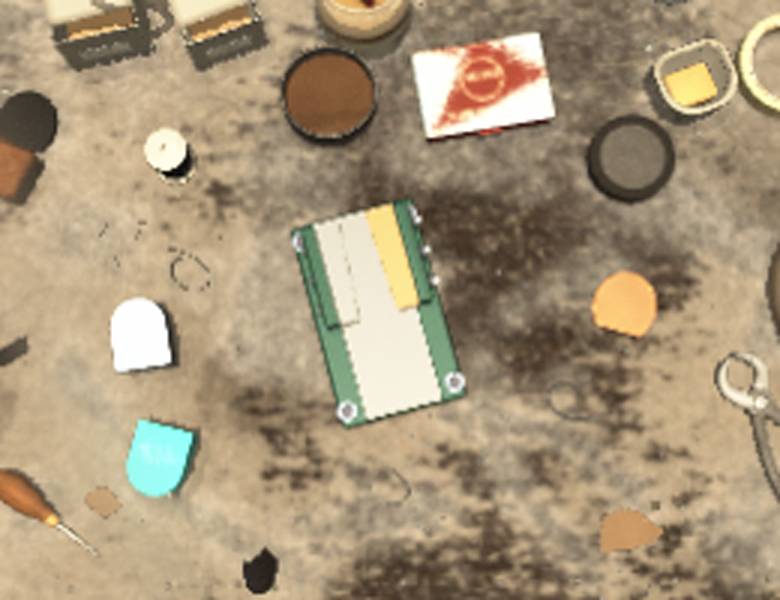

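View pics/scene1.png

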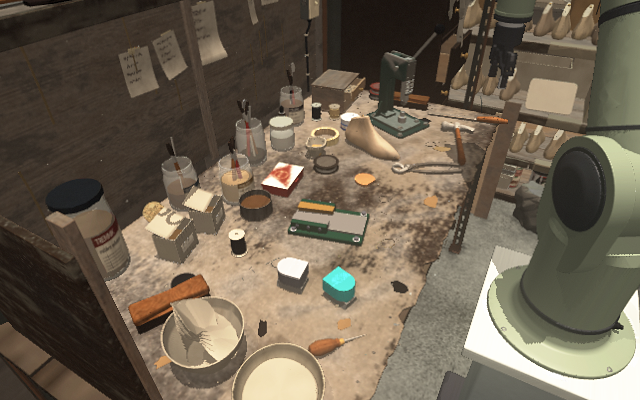

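The real anvil is the bright-topped one at about (247,222) in top, round end up and yawed slightly left. The block is yawed about +15°. The turquoise part at (252,262) is the look-alike. The tan lift is at (408,211).

```bash
cat >> h.py <<'E'
def plan(p,yaw):
    st=bot.observe(); r0=R.from_euler('xyz',st["tool_rot"]); r1=R.from_euler('xyz',[np.pi,0,yaw])
    rv=(r0.inv()*r1).as_rotvec(); t=r1.inv().apply(np.array(p)-st["position"])*100
    print("clock",round(st["clock"],2),"turn first (rad)",np.round(rv,4),"then shift in new axes (cm)",np.round(t,2))
E
python3 - <<'E'
from h import *
d,st=shot("wrist"); print(np.round(d["T_tool_cam"],3),d["K"][0],d["k1"])
plan([.46,.17,.40],.12)
t,st=shot("top")
off=lambda x,y:(200+x/3,110+y/3)
for n,px,z in [("BL",(345,425),.02),("BR",(466,393),.02),("FL",(293,230),.036),("FR",(408,200),.036),("ab_l",(115,372),.054),("ab_r",(172,365),.054)]: print(n,np.round(ray(t,off(*px),z),4))
E
```

```text
[[-0.    -0.963 -0.269  0.069]
 [ 1.    -0.     0.    -0.001]
 [-0.    -0.269  0.963  0.031]
 [ 0.     0.     0.     1.   ]] [329.3440886    0.         318.34306062] -0.05019049527143402
clock 1.05 turn first (rad) [0.     0.     0.3407] then shift in new axes (cm) [ 26.82 -70.28   0.47]
BL [ 4.362e-01 -4.000e-04  2.000e-02]
BR [ 0.4627 -0.1092  0.02  ]
FL [0.611  0.0434 0.036 ]
FR [ 0.6365 -0.0607  0.036 ]
ab_l [0.4846 0.1989 0.054 ]
ab_r [0.4899 0.1489 0.054 ]
```

Call:
arm_command(deltas=[[[0, 0, 0], [0, 0, 0.085], 8.5], [[0, 0, 0], [0, 0, 0.085], 8.5], [[0, 0, 0], [0, 0, 0.085], 8.5], [[0, 0, 0], [0, 0, 0.085], 8.5], [[1.5, -3.5, 0], [0, 0, 0], 8.5], [[1.5, -3.5, 0], [0, 0, 0], 8.5], [[1.5, -3.5, 0], [0, 0, 0], 8.5], [[1.5, -3.5, 0], [0, 0, 0], 8.5], [[1.5, -3.5, 0], [0, 0, 0], 8.5], [[1.5, -3.5, 0], [0, 0, 0], 8.5], [[1.5, -3.5, 0], [0, 0, 0], 8.5], [[1.5, -3.5, 0], [0, 0, 0], 8.5], [[1.5, -3.5, 0], [0, 0, 0], 8.5], [[1.5, -3.5, 0], [0, 0, 0], 8.5]])

```text
clock: 2.5
position: [0.3848, -0.1928, 0.4049]
tool_rot: [3.141, -0.0, 0.121]
force: [0.7, 0.2, 0.7]
grip_width: 0.0852
finger_force: 0.0
```

Call:
arm_command(deltas=[[[1.5, -3.5, 0], [0, 0, 0], 8.5], [[1.5, -3.5, 0], [0, 0, 0], 8.5], [[1.5, -3.5, 0], [0, 0, 0], 8.5], [[1.5, -3.5, 0], [0, 0, 0], 8.5], [[1.5, -3.5, 0], [0, 0, 0], 8.5], [[1.5, -3.5, 0], [0, 0, 0], 8.5], [[1.5, -3.5, 0], [0, 0, 0], 8.5], [[1.5, -3.5, 0], [0, 0, 0], 8.5], [[1.5, -3.5, 0], [0, 0, 0], 8.5], [[1.5, -3.5, 0], [0, 0, 0], 8.5], [[0, 0, 0], [0, 0, 0], 8.5], [[0, 0, 0], [0, 0, 0], 8.5]])

```text
clock: 3.7
position: [0.4913, 0.1717, 0.4044]
tool_rot: [3.141, 0.001, 0.122]
force: [-0.3, -0.5, 0.3]
grip_width: 0.0849
finger_force: 0.0
```

```bash
python3 - <<'E'
from h import *
d,st=shot("wrist","w1.png"); print(st["position"],st["tool_rot"])
for n in ("anvil_grip","anvil_face","anvil_foot","way_mouth","bench_block"):
    for m in bot.mark_of(n,d)[:2]:
        if m["p"]>.15: print(n,round(m["p"],2),np.round(m["at"],1),np.round(ray(d,m["at"],Z[n],st),4))
E
```

```text
[0.49128764 0.17168017 0.40443299] [3.14146747e+00 5.44269585e-04 1.22069217e-01]
anvil_grip 0.74 [315.2 154.7] [0.5102 0.178  0.042 ]
anvil_grip 0.55 [320.6 239.9] [0.4187 0.1611 0.042 ]
anvil_face 0.96 [312.9 252.8] [0.4082 0.1681 0.054 ]
anvil_face 0.88 [314.3 146.4] [0.5199 0.1799 0.054 ]
anvil_foot 0.81 [312.1 230.8] [ 0.4114  0.1703 -0.    ]
way_mouth 0.69 [505.  151.7] [ 0.5361 -0.0274  0.02  ]
bench_block 0.87 [495.9 147.8] [ 0.5377 -0.0273  0.    ]
```

View pics/w1.png

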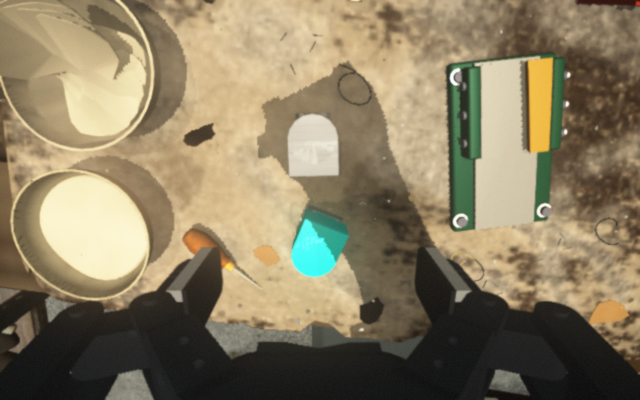

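The wrist view shows the bright anvil at (314,146), aligned with the tool and its back edge horizontal. The turquoise look-alike is behind it at (320,240). The block is on the right, with its mouth at about (505,152).

```bash
python3 - <<'E'
from h import *
d,st=shot("wrist")
for px in [(289,176),(339,176),(314,114)]: print(np.round(ray(d,px,.054,st),4))
for n,px,z in [("BL",(452,231),.02),("BR",(548,222),.02),("bolt nl",(460,221),.022),("bolt nr",(544,211),.022)]: print(n,np.round(ray(d,px,z,st),4))
plan([.5105,.179,.197],.122)
E
```

```text
[0.4881 0.2001 0.054 ]
[0.494  0.1509 0.054 ]
[0.5506 0.1824 0.054 ]
BL [0.4383 0.0087 0.02  ]
BR [ 0.4623 -0.1033  0.02  ]
bolt nl [0.4521 0.0032 0.022 ]
bolt nr [ 0.4754 -0.0926  0.022 ]
clock 4.05 turn first (rad) [ 0.0001 -0.0002 -0.0022] then shift in new axes (cm) [ 2.   -0.6  20.79]
```

Call:
arm_command(deltas=[[[2.15, -0.5, 0], [0, 0, 0], 8.5], [[0, 0, 3], [0, 0, 0], 8.5], [[0, 0, 4], [0, 0, 0], 8.5], [[0, 0, 4], [0, 0, 0], 8.5], [[0, 0, 4], [0, 0, 0], 8.5], [[0, 0, 3], [0, 0, 0], 8.5], [[0, 0, 1.8], [0, 0, 0], 8.5], [[0, 0, 1], [0, 0, 0], 8.5], [[0, 0, 0], [0, 0, 0], 8.5], [[0, 0, 0], [0, 0, 0], 8.5], [[0, 0, 0], [0, 0, 0], 4], [[0, 0, 0], [0, 0, 0], 4], [[0, 0, 0], [0, 0, 0], 4], [[0, 0, 0], [0, 0, 0], 4], [[0, 0, 0], [0, 0, 0], 4], [[0, 0, 0], [0, 0, 0], 4]], newtons=60)

```text
clock: 5.65
position: [0.5124, 0.1789, 0.1977]
tool_rot: [-3.141, -0.001, 0.121]
force: [-2.7, -0.8, 13.5]
grip_width: 0.049
finger_force: 61.1
```

Call:
arm_command(deltas=[[[0, 0, -0.5], [0, 0, 0], 4], [[0, 0, -1.5], [0, 0, 0], 4], [[0, 0, -3], [0, 0, 0], 4], [[0, 0, -4], [0, 0, 0], 4], [[0, 0, -4], [0, 0, 0], 4], [[0, 0, -3], [0, 0, 0], 4], [[0, 0, 0], [0, 0, -0.06], 4], [[0, 0, 0], [0, 0, -0.06], 4], [[-1, 1.7, 0], [0, 0, 0], 4], [[-1.9, 3.1, 0], [0, 0, 0], 4], [[-1.9, 3.1, 0], [0, 0, 0], 4], [[-1.9, 3.1, 0], [0, 0, 0], 4], [[-1.9, 3.1, 0], [0, 0, 0], 4], [[-1.9, 3.1, 0], [0, 0, 0], 4], [[-1.9, 3.1, 0], [0, 0, 0], 4], [[0, 0.2, 0], [0, 0, 0], 4], [[0, 0, 0], [0, 0, 0], 4], [[0, 0, 0], [0, 0, 0], 4]])

```text
clock: 7.45
position: [0.4407, -0.0493, 0.3573]
tool_rot: [-3.142, -0.001, 0.241]
force: [-0.7, -0.4, -4.4]
grip_width: 0.0489
finger_force: 63.7
```

```bash
python3 - <<'E'
from h import *
d,st=shot("wrist","w2.png"); print(st["position"],st["tool_rot"],st["grip_width"],st["finger_force"],st["force"])
for n in ("anvil_face","way_mouth","bench_block","lift_centre"):
    for m in bot.mark_of(n,d)[:2]:
        if m["p"]>.15: print(n,round(m["p"],2),np.round(m["at"],1),np.round(ray(d,m["at"],Z[n],st),4))
E
```

```text
[ 0.44066353 -0.04925049  0.35725   ] [-3.14153631e+00 -6.88991435e-04  2.41476065e-01] 0.04887989740406255 63.682190012186766 [-0.66890945 -0.4370098  -4.43165483]
anvil_face 0.88 [ 65.  166.8] [0.4071 0.1686 0.054 ]
anvil_face 0.84 [316.3 269.1] [ 0.3659 -0.065   0.054 ]
way_mouth 0.67 [318.1  72. ] [ 0.5346 -0.0252  0.02  ]
bench_block 0.96 [321.6  68.1] [ 0.5405 -0.0271  0.    ]
lift_centre 0.57 [547.1 123.6] [ 0.5458 -0.2542  0.004 ]
```

View pics/w2.png

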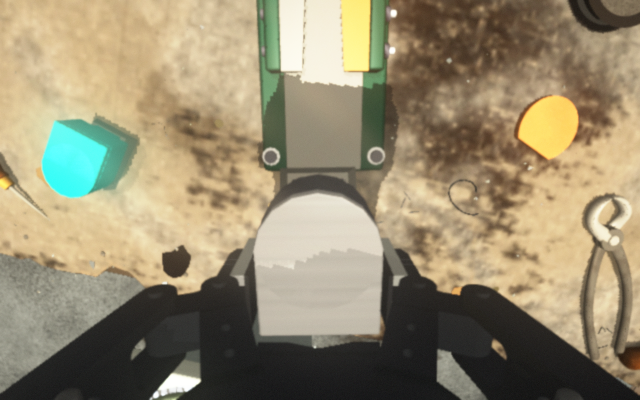

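The held anvil is at (318,260). The block ahead is nearly aligned, with near corners at (263,170) and (385,170) and bolts at (271,156) and (376,156). The lift is at (547,127), with its flat edge at lower left.

```bash
python3 - <<'E'
from h import *
d,st=shot("wrist")
im=np.array(d["frame"]); hsv=cv2.cvtColor(im,cv2.COLOR_RGB2HSV)
g=((hsv[...,0]>50)&(hsv[...,0]<85)&(hsv[...,1]>90)&(hsv[...,2]>25)).astype(np.uint8)
g[:,:230]=0; g[175:]=0; g[:,420:]=0
for r in range(85,170,12):
    c=np.where(g[r])[0]; print(r,c.min(),c.max(), [round(float(v),4) for px in (c.min()-.5,c.max()+.5) for v in ray(d,(px,r),.02,st)[:2]])
for c in (270,278,366,378):
    r=np.where(g[:,c])[0].max(); print(c,r,np.round(ray(d,(c,r+.5),.02,st),4))
def loc(p,yaw=.2415): 
    v=np.array(p[:2]); return v@[np.cos(yaw),np.sin(yaw)],v@[-np.sin(yaw),np.cos(yaw)]
print("tcp loc",loc(st["position"]))
for n,px in dict(b1=(271,156),b2=(376,156),railL=(303,72),gibR=(344,72),bedL=(285,150),bedR=(362,150)).items(): print(n,np.round(loc(ray(d,px,.036 if n in("railL","gibR") else .02,st)),4))
E
```

```text
Traceback (most recent call last):
ValueError: zero-size array to reduction operation minimum which has no identity
```

```bash
python3 - <<'E'
from h import *
d,st=shot("wrist")
im=np.array(d["frame"]).astype(int)
print(im[120,255:292:3].tolist()); print(im[150,255:292:3].tolist())
g=(im[...,1]>im[...,0]+12)&(im[...,1]>im[...,2]+5)
g[:,:240]=0; g[175:]=0; g[:,410:]=0
def loc(p,yaw=.2415): 
    v=np.array(p[:2]); return np.round([v@[np.cos(yaw),np.sin(yaw)],v@[-np.sin(yaw),np.cos(yaw)]],4)
for r in range(85,165,12):
    c=np.where(g[r])[0]
    if len(c): print(r,c.min(),c.max(), [loc(ray(d,(px,r),.02,st)) for px in (c.min()-.5,c.max()+.5)])
for c in (268,278,366,380):
    r=np.where(g[:,c])[0]
    if len(r): print(c,r.max(),loc(ray(d,(c,r.max()+.5),.02,st)))
print("tcp loc",loc(st["position"]))
for n,px in dict(b1=(271,156),b2=(376,156),railL=(303,72),gibR=(344,72),bedL=(285,150),bedR=(362,150)).items(): print(n,np.round(loc(ray(d,px,.036 if n in("railL","gibR") else .02,st)),4))
E
```

```text
[[218, 198, 162], [210, 192, 156], [154, 144, 114], [89, 95, 71], [90, 98, 73], [87, 97, 70], [85, 95, 69], [83, 96, 69], [83, 94, 68], [78, 91, 66], [127, 120, 100], [150, 141, 118], [150, 139, 119]]
[[182, 157, 117], [112, 97, 73], [107, 92, 69], [176, 172, 153], [197, 190, 173], [167, 159, 144], [203, 194, 177], [198, 193, 175], [76, 88, 64], [73, 85, 63], [89, 95, 75], [144, 138, 116], [143, 135, 115]]
85 261 383 [array([ 0.5018, -0.1014]), array([ 0.5019, -0.2104])]
97 261 383 [array([ 0.4916, -0.101 ]), array([ 0.4916, -0.2109])]
109 262 383 [array([ 0.4811, -0.1014]), array([ 0.4811, -0.2114])]
121 282 383 [array([ 0.4704, -0.1192]), array([ 0.4705, -0.2119])]
133 371 382 [array([ 0.4597, -0.2005]), array([ 0.4597, -0.2115])]
145 272 272 [array([ 0.4487, -0.1093]), array([ 0.4487, -0.1102])]
157 281 364 [array([ 0.4375, -0.1173]), array([ 0.4375, -0.1957])]
268 168 [ 0.4266 -0.1052]
278 168 [ 0.4266 -0.1146]
366 167 [ 0.4276 -0.1975]
380 144 [ 0.4492 -0.2097]
tcp loc [ 0.416  -0.1534]
b1 [ 0.4385 -0.1085]
b2 [ 0.4385 -0.2065]
railL [ 0.5112 -0.1399]
gibR [ 0.5112 -0.174 ]
bedL [ 0.444  -0.1217]
bedR [ 0.444  -0.1932]
```

Call:
arm_command(deltas=[[[2, 0.2, 0], [0, 0, 0], 4], [[3.5, 0.2, 0], [0, 0, 0], 4], [[0, 0, 2], [0, 0, 0], 4], [[0, 0, 3], [0, 0, 0], 4], [[0, 0, 3], [0, 0, 0], 4], [[0, 0, 3], [0, 0, 0], 4], [[0, 0, 2], [0, 0, 0], 4], [[0, 0, 0.5], [0, 0, 0], 4], [[0, 0, 0], [0, 0, 0], 4], [[0, 0, 0], [0, 0, 0], 4]])

```text
clock: 8.8
position: [0.4953, -0.0406, 0.2226]
tool_rot: [3.141, -0.001, 0.241]
force: [-0.2, 0.1, -4.0]
grip_width: 0.049
finger_force: 63.7
```

```bash
python3 - <<'E'
from h import *
d,st=shot("top","t2.png"); p=st["position"];y=.2415
print(p,st["tool_rot"],st["force"],"loc",p[:2]@[np.cos(y),np.sin(y)],p[:2]@[-np.sin(y),np.cos(y)])
w,st=shot("wrist"); cv2.imwrite('pics/w3.png',np.vstack([np.array(w["frame"])[:300,150:490,::-1]])); 
im=cv2.imread('pics/w3.png'); cv2.imwrite('pics/w3.png',cv2.resize(im,None,fx=2,fy=2))
E
```

```text
[ 0.49532634 -0.04057918  0.22260663] [ 3.14130938e+00 -1.10201170e-03  2.40798853e-01] [-0.1810025   0.06318974 -3.99001172] loc 0.4712472448705789 -0.15786351538834023
```

View pics/w3.png

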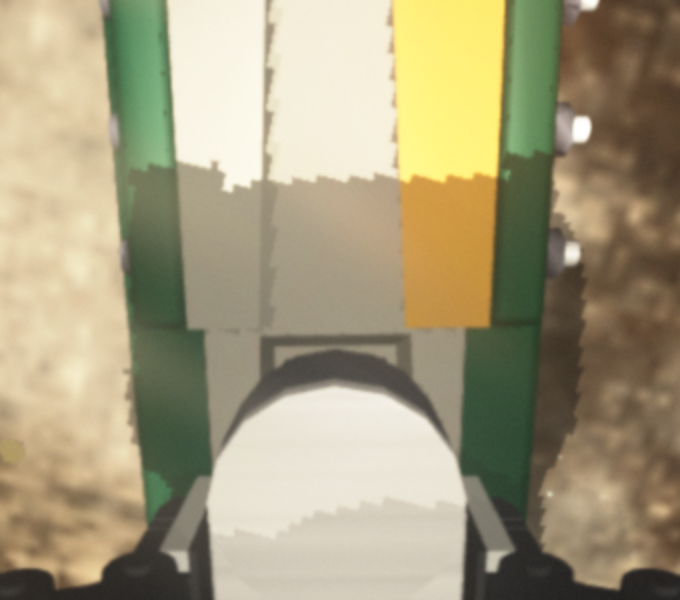

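The foot front (crop columns 262–410, row 340) is centred on the mouth (267–404, row 327) and about 3 mm short of it.

Call:
arm_command(deltas=[[[0, 0, 0.3], [0, 0, 0], 4], [[0, 0, 0.12], [0, 0, 0], 4], [[0, 0, 0], [0, 0, 0], 4], [[0, 0, 0], [0, 0, 0], 4]])

```text
clock: 9.3
position: [0.495, -0.0407, 0.2178]
tool_rot: [3.141, -0.0, 0.241]
force: [-2.2, -0.8, 3.9]
grip_width: 0.0491
finger_force: 64.7
```

Call:
arm_command(deltas=[[[0, 0, -0.02], [0, 0, 0], 4], [[0.3, 0, 0], [0, 0, 0], 4], [[0.3, 0, 0], [0, 0, 0], 4], [[0.3, 0, 0], [0, 0, 0], 4], [[0.3, 0, 0], [0, 0, 0], 4], [[0.3, 0, 0], [0, 0, 0], 4], [[0.3, 0, 0], [0, 0, 0], 4], [[0, 0, 0], [0, 0, 0], 4]])

```text
clock: 10.1
position: [0.513, -0.0362, 0.2178]
tool_rot: [3.142, -0.001, 0.241]
force: [0.5, 0.8, 2.6]
grip_width: 0.0491
finger_force: 64.8
```

Call:
arm_command(deltas=[[[0.3, 0, 0], [0, 0, 0], 4], [[0.3, 0, 0], [0, 0, 0], 4], [[0.3, 0, 0], [0, 0, 0], 4], [[0.3, 0, 0], [0, 0, 0], 4], [[0.3, 0, 0], [0, 0, 0], 4], [[0.3, 0, 0], [0, 0, 0], 4], [[0, 0, 0], [0, 0, 0], 4]])

```text
clock: 10.8
position: [0.5303, -0.0319, 0.2178]
tool_rot: [3.142, -0.001, 0.241]
force: [0.7, -0.4, 2.7]
grip_width: 0.0489
finger_force: 64.9
```

Call:
arm_command(deltas=[[[0, 0, 0], [0, 0, 0], 6], [[0, 0, 0], [0, 0, 0], 8.5], [[0, 0, 0], [0, 0, 0], 8.5], [[0, 0, 0], [0, 0, 0], 8.5], [[0, 0, 0], [0, 0, 0], 8.5], [[0, 0, -2], [0, 0, 0], 8.5], [[0, 0, -4], [0, 0, 0], 8.5], [[-2, 0, 0], [0, 0, 0], 0], [[-4, 0, 0], [0, 0, 0], 0], [[0, 0, 0], [0, 0, 0], 0], [[0, 0, 0], [0, 0, 0], 0], [[0, 0, 0], [0, 0, 0], 0], [[0, 0, 0], [0, 0, 0], 0]], newtons=20)

```text
clock: 12.1
position: [0.4722, -0.0461, 0.2776]
tool_rot: [-3.141, -0.0, 0.241]
force: [0.3, 0.5, 0.1]
grip_width: 0.0003
finger_force: 0.0
```

```bash
python3 - <<'E'
from h import *
w,st=shot("wrist","w4.png"); print(st["position"],st["grip_width"],st["force"])
E
```

```text
[ 0.4722211  -0.0461005   0.27760285] 0.0002993369181786479 [0.30898316 0.49799819 0.05675199]
```

View pics/w4.png

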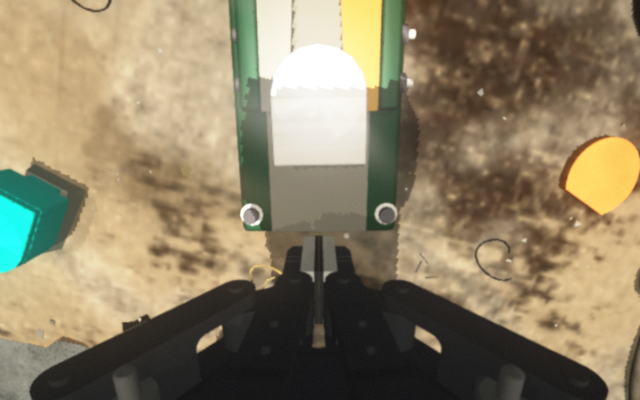

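The anvil sits in the mouth at (319,110), straight and released. Next I lower the closed fingers behind it and push.

Call:
arm_command(deltas=[[[0, 0, 2], [0, 0, 0], 0], [[0, 0, 3], [0, 0, 0], 0], [[0, 0, 1.2], [0, 0, 0], 0], [[1.5, 0, 0], [0, 0, 0], 0], [[0.3, 0, 0], [0, 0, 0], 0], [[0.3, 0, 0], [0, 0, 0], 0], [[0.3, 0, 0], [0, 0, 0], 0], [[0.2, 0, 0], [0, 0, 0], 0], [[0.2, 0, 0], [0, 0, 0], 0], [[0.2, 0, 0], [0, 0, 0], 0], [[0.2, 0, 0], [0, 0, 0], 0]])

```text
clock: 13.25
position: [0.5027, -0.0388, 0.2157]
tool_rot: [3.142, 0.0, 0.241]
force: [-2.6, -1.1, 1.7]
grip_width: 0.0001
finger_force: 1.2
```

Call:
arm_command(deltas=[[[0.2, 0, 0], [0, 0, 0], 0], [[0.2, 0, 0], [0, 0, 0], 0], [[0.2, 0, 0], [0, 0, 0], 0], [[0.2, 0, 0], [0, 0, 0], 0], [[0.2, 0, 0], [0, 0, 0], 0], [[0.2, 0, 0], [0, 0, 0], 0], [[0.2, 0, 0], [0, 0, 0], 0], [[0.2, 0, 0], [0, 0, 0], 0]])

```text
clock: 14.05
position: [0.5183, -0.0347, 0.2156]
tool_rot: [-3.141, 0.0, 0.241]
force: [-4.3, 2.0, 3.0]
grip_width: -0.0004
finger_force: 2.0
```

```bash
python3 - <<'E'
from h import *
w,st=shot("wrist","w5.png"); print(st["position"],st["force"],st["moment"])
for n in ("anvil_face","way_mouth"):
    for m in bot.mark_of(n,w)[:2]: print(n,m["p"],m["at"],ray(w,m["at"],Z[n]+(.02 if n!="way_mouth" else 0),st))
E
```

```text
[ 0.51828476 -0.03472179  0.21562619] [-4.29418269  2.01488826  3.03035606] [0.40182359 0.9329919  0.05885947]
anvil_face 0.72 [319.4, 186.8] [ 0.5584608  -0.02442887  0.074     ]
```

View pics/w5.png

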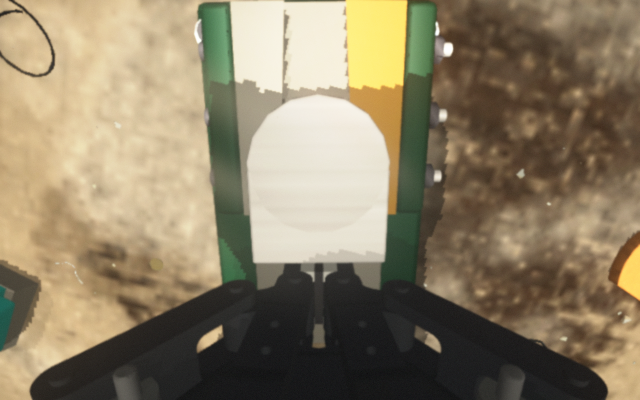

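The anvil is now square in the way. Its face centre is at (319,187), about 22–24 mm past the mouth.

Call:
arm_command(deltas=[[[0.2, 0, 0], [0, 0, 0], 0], [[0.2, 0, 0], [0, 0, 0], 0], [[0.2, 0, 0], [0, 0, 0], 0], [[0.2, 0, 0], [0, 0, 0], 0], [[0, 0, 0], [0, 0, 0], 0]])

```text
clock: 14.7
position: [0.5264, -0.0329, 0.2157]
tool_rot: [3.142, -0.001, 0.241]
force: [-0.4, -0.2, -0.1]
grip_width: 0.0002
finger_force: 0.1
```

Call:
arm_command(deltas=[[[0.05, 0, 0], [0, 0, 0], 0], [[0.05, 0, 0], [0, 0, 0], 0], [[0.05, 0, 0], [0, 0, 0], 0]])

```text
clock: 15.0
position: [0.5275, -0.0327, 0.2157]
tool_rot: [3.142, 0.0, 0.241]
force: [-3.2, 1.0, 1.6]
grip_width: 0.0001
finger_force: 1.6
```

Call:
arm_command(deltas=[[[0.05, 0, 0], [0, 0, 0], 0], [[0.05, 0, 0], [0, 0, 0], 0], [[0.05, 0, 0], [0, 0, 0], 0]])

```text
clock: 15.3
position: [0.5289, -0.0322, 0.2157]
tool_rot: [-3.142, 0.0, 0.241]
force: [-4.4, 0.3, 2.8]
grip_width: 0.0001
finger_force: 1.9
```

Call:
arm_command(deltas=[[[0.05, 0, 0], [0, 0, 0], 0], [[0.05, 0, 0], [0, 0, 0], 0], [[0.05, 0, 0], [0, 0, 0], 0]])

```text
clock: 15.6
position: [0.5304, -0.0319, 0.2157]
tool_rot: [-3.142, 0.0, 0.241]
force: [-4.1, 0.9, 2.4]
grip_width: -0.0
finger_force: 2.0
```

Call:
arm_command(deltas=[[[0.04, 0, 0], [0, 0, 0], 0], [[0.04, 0, 0], [0, 0, 0], 0], [[0.04, 0, 0], [0, 0, 0], 0]])

```text
clock: 15.9
position: [0.5315, -0.0316, 0.2157]
tool_rot: [-3.141, 0.0, 0.241]
force: [-5.0, 2.4, 1.7]
grip_width: 0.0002
finger_force: 2.0
```

Call:
arm_command(deltas=[[[0.04, 0, 0], [0, 0, 0], 0], [[0.04, 0, 0], [0, 0, 0], 0], [[0.04, 0, 0], [0, 0, 0], 0]])

```text
clock: 16.2
position: [0.5327, -0.0313, 0.2157]
tool_rot: [-3.142, 0.0, 0.241]
force: [-4.3, 1.6, 1.1]
grip_width: 0.0
finger_force: 1.9
```

Call:
arm_command(deltas=[[[0.04, 0, 0], [0, 0, 0], 0], [[0.04, 0, 0], [0, 0, 0], 0], [[0.04, 0, 0], [0, 0, 0], 0]])

```text
clock: 16.5
position: [0.5339, -0.031, 0.2157]
tool_rot: [-3.142, 0.0, 0.241]
force: [-5.4, 1.6, 1.9]
grip_width: 0.0001
finger_force: 2.4
```

Call:
arm_command(deltas=[[[0.04, 0, 0], [0, 0, 0], 0], [[0.04, 0, 0], [0, 0, 0], 0], [[0.04, 0, 0], [0, 0, 0], 0]])

```text
clock: 16.8
position: [0.5345, -0.0309, 0.2156]
tool_rot: [-3.141, 0.002, 0.241]
force: [-10.5, 2.1, 8.1]
grip_width: 0.0002
finger_force: 5.4
```

Call:
arm_command(deltas=[[[0.03, 0, 0], [0, 0, 0], 0], [[0, 0, 0], [0, 0, 0], 0]])

```text
clock: 17.0
position: [0.5346, -0.0308, 0.2156]
tool_rot: [-3.141, 0.002, 0.241]
force: [-11.4, 0.2, 7.6]
grip_width: -0.0003
finger_force: 5.4
```

Call:
arm_command(deltas=[[[0.03, 0, 0], [0, 0, 0], 0], [[0, 0, 0], [0, 0, 0], 0]])

```text
clock: 17.2
position: [0.5348, -0.0308, 0.2156]
tool_rot: [-3.141, 0.003, 0.241]
force: [-12.8, 1.5, 10.5]
grip_width: 0.0
finger_force: 6.2
```

Call:
arm_command(deltas=[[[0.03, 0, 0], [0, 0, 0], 0], [[0.02, 0, 0], [0, 0, 0], 0], [[0, 0, 0], [0, 0, 0], 0]])

```text
clock: 17.5
position: [0.5349, -0.0308, 0.2155]
tool_rot: [-3.141, 0.004, 0.241]
force: [-15.8, -0.3, 12.0]
grip_width: 0.0001
finger_force: 7.6
```

Call:
arm_command(deltas=[[[0.02, 0, 0], [0, 0, 0], 0], [[0, 0, 0], [0, 0, 0], 0], [[0, 0, 0], [0, 0, 0], 0]])

```text
clock: 17.8
position: [0.535, -0.0307, 0.2155]
tool_rot: [-3.141, 0.004, 0.241]
force: [-16.9, 0.7, 12.2]
grip_width: 0.0002
finger_force: 8.1
```

Call:
arm_command(deltas=[[[-0.2, 0, 0], [0, 0, 0], 0], [[-1, 0, 0], [0, 0, 0], 0], [[-2.5, 0, 0], [0, 0, 0], 0], [[0, 0, -4], [0, 0, 0], 0], [[0, 0, -4.5], [0, 0, 0], 8.5], [[0, 0, -4.5], [0, 0, 0], 8.5], [[0, 0, -4], [0, 0, 0], 8.5], [[0, 0, 0], [0, 0, 0], 8.5], [[0, 0, 0], [0, 0, 0], 8.5]])

```text
clock: 18.7
position: [0.5002, -0.0397, 0.3865]
tool_rot: [3.14, -0.002, 0.24]
force: [0.2, -0.1, -0.5]
grip_width: 0.0726
finger_force: 0.0
```

```bash
python3 - <<'E'
from h import *
w,st=shot("wrist","w6.png"); print(st["position"],st["tool_rot"],st["force"])
for n,z in (("anvil_face",.074),("lift_centre",.004)):
    for m in bot.mark_of(n,w)[:2]: print(n,m["p"],m["at"],ray(w,m["at"],z,st))
im=np.array(w["frame"]).astype(int)
# lift contour
hsv=cv2.cvtColor(np.array(w["frame"]),cv2.COLOR_RGB2HSV)
m=bot.find_in("lift_centre",w); print(m[:2])
l,t,ww,hh=[int(v) for v in m[0]["rect"]]; cv2.imwrite('pics/w6c.png',cv2.resize(np.array(w["frame"])[max(t-20,0):t+hh+20,max(l-20,0):l+ww+20,::-1],None,fx=5,fy=5)); print(max(l-20,0),max(t-20,0),hsv[t+hh//2,l+ww//2],hsv[t-5,l-5],hsv[t+hh//2,l-8])
E
```

```text
[ 0.50021416 -0.0396873   0.38651998] [ 3.14043477e+00 -2.46152012e-03  2.40105760e-01] [ 0.22939129 -0.06715303 -0.54548285]
anvil_face 0.72 [316.1, 93.2] [ 0.5761334  -0.01887371  0.074     ]
anvil_face 0.58 [94.4, 221.2] [0.41869485 0.15479076 0.074     ]
lift_centre 0.7 [518.8, 181.1] [ 0.54260716 -0.25939647  0.004     ]
[{'rect': [488.4, 154.7, 55.4, 52.2], 'p': 0.84}]
468 134 [ 25 138 255] [ 17  78 166] [ 16  90 187]
```

View pics/w6.png

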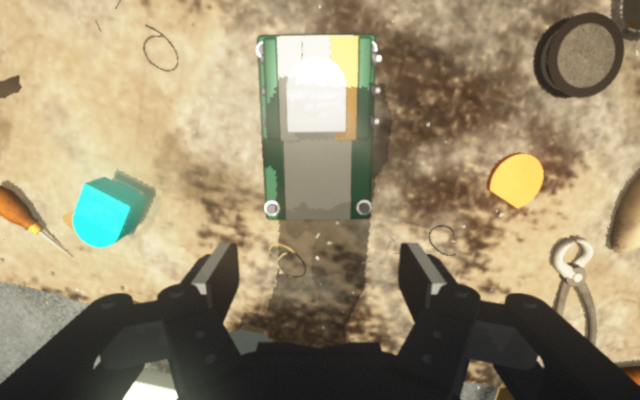

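The anvil is wedged straight in the way, with its face at (316,93). The lift is at (517,181), with its flat edge from (489,182) to (523,207).

Call:
arm_command(deltas=[[[0, 0, 0], [0, 0, 0.126], 7], [[0, 0, 0], [0, 0, 0.126], 7], [[0, 0, 0], [0, 0, 0.126], 7], [[0, 0, 0], [0, 0, 0.126], 7], [[0, 0, 0], [0, 0, 0.126], 7], [[1, 1.6, 0], [0, 0, 0], 7], [[2, 3.1, 0], [0, 0, 0], 7], [[2, 3.1, 0], [0, 0, 0], 7], [[2, 3.1, 0], [0, 0, 0], 7], [[2, 3.1, 0], [0, 0, 0], 7], [[2, 3.1, 0], [0, 0, 0], 7], [[1, 1.5, 2], [0, 0, 0], 7], [[0, 0, 3], [0, 0, 0], 7], [[0, 0, 0], [0, 0, 0], 7], [[0, 0, 0], [0, 0, 0], 7]])

```text
clock: 20.4
position: [0.5409, -0.2565, 0.3354]
tool_rot: [-3.141, 0.002, -0.389]
force: [0.2, -0.7, 0.3]
grip_width: 0.0701
finger_force: 0.0
```

```bash
python3 - <<'E'
from h import *
w,st=shot("wrist","w7.png"); print(st["position"],st["tool_rot"],st["grip_width"])
for m in bot.mark_of("lift_centre",w)[:2]: print(m["p"],m["at"],ray(w,m["at"],.004,st))
f=np.array(w["frame"]); hsv=cv2.cvtColor(f,cv2.COLOR_RGB2HSV)
r=bot.find_in("lift_centre",w)[0]["rect"]; l,t,ww,hh=[int(v) for v in r]
k=np.zeros(hsv.shape[:2],np.uint8); a=hsv[t-8:t+hh+8,l-8:l+ww+8]
k[t-8:t+hh+8,l-8:l+ww+8]=((a[...,1]>115)&(a[...,2]>150))*255
k=cv2.morphologyEx(k,cv2.MORPH_OPEN,np.ones((3,3)))
c=max(cv2.findContours(k,0,1)[0],key=cv2.contourArea)
P=np.array([ray(w,p[0],.008,st)[:2] for p in c],np.float32)
print(r,"minrect",cv2.minAreaRect(P*1000)); 
h=cv2.convexHull(P).reshape(-1,2); e=np.roll(h,-1,0)-h; L=np.hypot(*e.T)
for i in np.argsort(-L)[:4]: print("edge",h[i],np.roll(h,-1,0)[i],L[i],np.arctan2(e[i,1],e[i,0]))
o=f.copy(); cv2.drawContours(o,[c],-1,(0,0,255),1); cv2.imwrite('pics/w7c.png',cv2.resize(o[max(t-60,0):t+hh+60,l-80:l+ww+80,::-1],None,fx=2,fy=2))
E
```

```text
[ 0.54085962 -0.25654851  0.33539066] [-3.14145674e+00  1.83855403e-03 -3.88731228e-01] 0.07011271928654346
0.71 [316.3, 175.0] [ 0.5459624  -0.25526102  0.004     ]
0.31 [269.0, 27.7] [ 0.67778666 -0.26663907  0.004     ]
[290.5, 144.7, 58.3, 59.2] minrect ((546.1228637695312, -256.014404296875), (56.968894958496094, 54.34814453125), 72.31748962402344)
edge [ 0.5251998  -0.23217992] [ 0.5177473  -0.25555637] 0.024535647 -1.8794134
edge [ 0.5603754  -0.23222691] [ 0.54742646 -0.22653307] 0.01414548 2.7273247
edge [ 0.52599674 -0.27882352] [ 0.53659177 -0.28287283] 0.011342458 -0.3650584
edge [ 0.5177473  -0.25555637] [ 0.5147406  -0.26547837] 0.010367558 -1.8650337
```

View pics/w7c.png

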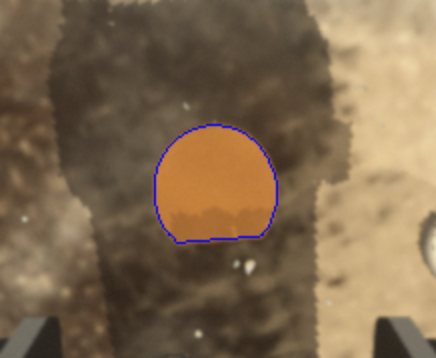

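The contour fits the lift exactly. Its centre is (0.546, −0.256), yaw −0.307, with the widest section just behind the centre.

Call:
arm_command(deltas=[[[0, 0, 0], [0, 0, -0.082], 7], [[0.28, -0.2, 2], [0, 0, 0], 7], [[0, 0, 3.5], [0, 0, 0], 7], [[0, 0, 4], [0, 0, 0], 7], [[0, 0, 3], [0, 0, 0], 7], [[0, 0, 2], [0, 0, 0], 7], [[0, 0, 1], [0, 0, 0], 7], [[0, 0, 0.5], [0, 0, 0], 7], [[0, 0, 0.2], [0, 0, 0], 7], [[0, 0, 0], [0, 0, 0], 7]], newtons=20)

```text
clock: 21.55
position: [0.5444, -0.256, 0.1746]
tool_rot: [3.142, -0.001, -0.307]
force: [-0.2, -0.6, 0.3]
grip_width: 0.0696
finger_force: 0.0
```

Call:
arm_command(deltas=[[[0, 0, 0.3], [0, 0, 0], 7], [[0, 0, 0.25], [0, 0, 0], 7], [[0, 0, 0], [0, 0, 0], 7], [[0, 0, 0], [0, 0, 0], 6.2], [[0, 0, 0], [0, 0, 0], 5], [[0, 0, 0], [0, 0, 0], 5], [[0, 0, 0], [0, 0, 0], 5], [[0, 0, 0], [0, 0, 0], 5]])

```text
clock: 22.35
position: [0.5445, -0.2562, 0.1693]
tool_rot: [3.141, -0.002, -0.307]
force: [-1.2, 0.2, 15.2]
grip_width: 0.0563
finger_force: 23.7
```

Call:
arm_command(deltas=[[[0, 0, -0.5], [0, 0, 0], 5], [[0, 0, -2], [0, 0, 0], 5], [[0, 0, -3.5], [0, 0, 0], 5], [[0, 0, -4], [0, 0, 0], 5], [[0, 0, -4], [0, 0, 0], 5], [[0, 0, -2], [0, 0, 0], 5], [[0, 0, 0], [0, 0, -0.137], 5], [[0, 0, 0], [0, 0, -0.137], 5], [[0, 0, 0], [0, 0, -0.137], 5], [[0, 0, 0], [0, 0, -0.137], 5], [[-0.2, -2.2, 0], [0, 0, 0], 5], [[-0.3, -4, 0], [0, 0, 0], 5], [[-0.3, -4, 0], [0, 0, 0], 5], [[-0.3, -4, 0], [0, 0, 0], 5], [[-0.2, -4, 0], [0, 0, 0], 5], [[-0.2, -4, 0], [0, 0, 0], 5], [[0, 0, 0], [0, 0, 0], 5], [[0, 0, 0], [0, 0, 0], 5]])

```text
clock: 24.15
position: [0.4765, -0.0432, 0.3285]
tool_rot: [3.141, -0.0, 0.242]
force: [-0.3, -1.7, -0.7]
grip_width: 0.0558
finger_force: 21.5
```

```bash
python3 - <<'E'
from h import *
w,st=shot("wrist","w8.png"); print(st["position"],st["tool_rot"],st["grip_width"],st["finger_force"],st["force"])
for n,z in (("anvil_face",.074),("lift_centre",st["position"][2]-.163)):
    for m in bot.mark_of(n,w)[:2]: print(n,m["p"],m["at"],ray(w,m["at"],z,st))
E
```

```text
[ 0.47651788 -0.04323272  0.32854883] [ 3.14130462e+00 -3.27423077e-04  2.42448818e-01] 0.0558288659568756 21.514023671625182 [-0.26778254 -1.70732858 -0.69648885]
anvil_face 0.7 [47.4, 215.3] [0.42016296 0.15095866 0.074     ]
anvil_face 0.65 [320.8, 52.3] [ 0.57499413 -0.0198444   0.074     ]
lift_centre 0.68 [320.5, 258.2] [ 0.480374   -0.0425398   0.16554883]
```

View pics/w8.png

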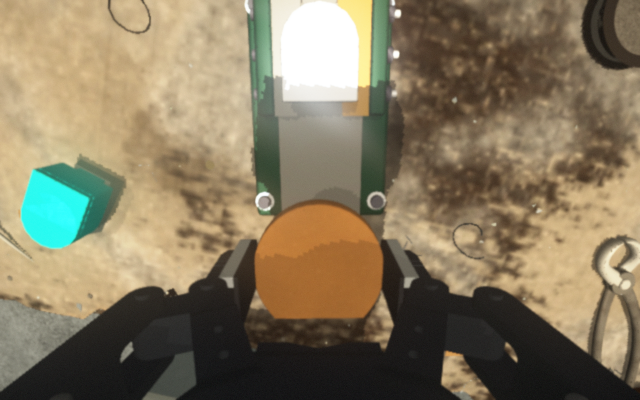

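The lift is held square at (319,260). The anvil face is at (320,52), with its back edge at row 101, columns 282–358.

```bash
python3 - <<'E'
from h import *
w,st=shot("wrist"); zt=st["position"][2]-.1613
y=st["tool_rot"][2]; A=np.array([[np.cos(y),np.sin(y)],[-np.sin(y),np.cos(y)]])
f=np.array(w["frame"]); g=f.astype(int)
# refine edges
hsv=cv2.cvtColor(f,cv2.COLOR_RGB2HSV)
k=((hsv[...,1]>130)&(hsv[...,0]<20)&(hsv[...,0]>8)); col=np.where(k[190:330,319])[0]+190; row=np.where(k[262,200:440])[0]+200
print("lift",col.min(),col.max(),row.min(),row.max())
a=(g.min(2)>225); ac=np.where(a[0:130,320])[0]; ar=np.where(a[80,250:400])[0]+250; print("anvil",ac.min(),ac.max(),ar.min(),ar.max(), g[96:106,320,2], g[80,276:290,2],g[80,350:364,2])
L=lambda px,z:A@(ray(w,px,z,st)[:2]-st["position"][:2])*1000
print("lift loc front/back/left/right",L((319,col.min()-.5),zt),L((319,col.max()+.5),zt),L((row.min()-.5,262),zt),L((row.max()+.5,262),zt))
print("anvil front/back/left/right",L((320,.5),.074),L((320,101),.074),L((282,80),.074),L((358,80),.074))
E
```

```text
lift 200 318 254 383
anvil 0 99 281 354 [234 234 234 228 208 183 176 177 177 175] [163 163 172 200 225 231 232 232 237 248 253 255 255 255] [255 255 255 255 252 214 169 164 162 158 161 158 160 159]
lift loc front/back/left/right [31.21361214  0.42285587] [-25.97008495   0.4055581 ] [ 2.8230408  28.98898251] [  2.79151659 -27.7315415 ]
anvil front/back/left/right [131.11872303  -0.39925785] [71.16447843 -0.45003397] [84.32671352 24.03978585] [ 84.32374646 -24.92277125]
```

Call:
arm_command(deltas=[[[1, 0.1, 0], [0, 0, 0], 5], [[3, 0, 0], [0, 0, 0], 5], [[3, 0, 0], [0, 0, 0], 5], [[2, 0, 0], [0, 0, 0], 5], [[0.95, 0, 0], [0, 0, 0], 5], [[0, 0, 2], [0, 0, 0], 5], [[0, 0, 3], [0, 0, 0], 5], [[0, 0, 2], [0, 0, 0], 5], [[0, 0, 0.8], [0, 0, 0], 5], [[0, 0, 0.4], [0, 0, 0], 5], [[0, 0, 0], [0, 0, 0], 5], [[0, 0, 0], [0, 0, 0], 5]])

```text
clock: 25.55
position: [0.5737, -0.0212, 0.2471]
tool_rot: [3.141, -0.001, 0.241]
force: [0.2, -0.4, 0.1]
grip_width: 0.056
finger_force: 21.5
```

Call:
arm_command(deltas=[[[0, 0, 0.1], [0, 0, 0], 5], [[0, 0, 0.1], [0, 0, 0], 5], [[0, 0, 0], [0, 0, 0], 5]])

```text
clock: 25.85
position: [0.5735, -0.0212, 0.2444]
tool_rot: [3.142, -0.0, 0.241]
force: [0.2, 0.3, -0.4]
grip_width: 0.0558
finger_force: 21.5
```

Call:
arm_command(deltas=[[[0, 0, 0.06], [0, 0, 0], 5], [[0, 0, 0.05], [0, 0, 0], 5], [[0, 0, 0], [0, 0, 0], 5]])

```text
clock: 26.15
position: [0.5735, -0.0211, 0.2432]
tool_rot: [3.142, -0.0, 0.241]
force: [-0.4, 0.3, 2.0]
grip_width: 0.0562
finger_force: 21.7
```

Light contact at the expected height, so I release and retreat straight up, then back for a look.

Call:
arm_command(deltas=[[[0, 0, 0], [0, 0, 0], 5.8], [[0, 0, 0], [0, 0, 0], 6.2], [[0, 0, 0], [0, 0, 0], 7], [[0, 0, 0], [0, 0, 0], 7.5], [[0, 0, 0], [0, 0, 0], 7.5], [[0, 0, -1], [0, 0, 0], 7.5], [[0, 0, -3], [0, 0, 0], 7.5], [[0, 0, -4], [0, 0, 0], 7.5], [[-2, 0, -2], [0, 0, 0], 7.5], [[-2.5, 0, 0], [0, 0, 0], 7.5], [[0, 0, 0], [0, 0, 0], 7.5], [[0, 0, 0], [0, 0, 0], 7.5]])

```text
clock: 27.35
position: [0.5297, -0.032, 0.344]
tool_rot: [3.141, -0.001, 0.24]
force: [1.1, 1.2, 0.4]
grip_width: 0.0748
finger_force: 0.0
```

```bash
python3 - <<'E'
from h import *
w,st=shot("wrist","w9.png"); print(st["position"],st["tool_rot"],st["force"])
for n,z in (("anvil_face",.074),("lift_centre",.078)):
    for m in bot.mark_of(n,w)[:2]: print(n,m["p"],m["at"],ray(w,m["at"],z,st))
t,s=shot("top")
for n,z in (("thread_spool",0),("glue_tin",0),("polish_tin",0),("lift_centre",.078)):
    for m in bot.mark_of(n,t)[:1]: print(n,m["p"],np.round(ray(t,m["at"],z),3))
s,_=shot("scene"); f=np.array(s["frame"])[170:290,220:400,::-1]
cv2.imwrite('pics/f9.png',np.vstack([cv2.resize(f,(560,373),interpolation=3),cv2.resize(np.array(w["frame"])[20:240,150:490,::-1],(560,227) if 0 else (560,362))])[:600+135][:, :][:600] if 0 else np.hstack([cv2.resize(f,(400,267),interpolation=3),cv2.resize(np.array(w["frame"])[20:240,180:480,::-1],(400,293))[:267]]))
E
```

```text
[ 0.52969653 -0.03196107  0.34401028] [ 3.14118902e+00 -1.01359777e-03  2.40456938e-01] [1.14029604 1.16228462 0.42701151]
anvil_face 0.7 [76.3, 266.0] [0.42608297 0.14944327 0.074     ]
lift_centre 0.77 [318.8, 136.7] [ 0.57544627 -0.02046003  0.078     ]
thread_spool 0.68 [0.687 0.166 0.   ]
glue_tin 0.62 [0.739 0.018 0.   ]
polish_tin 0.62 [ 0.688 -0.273  0.   ]
```

View pics/f9.png

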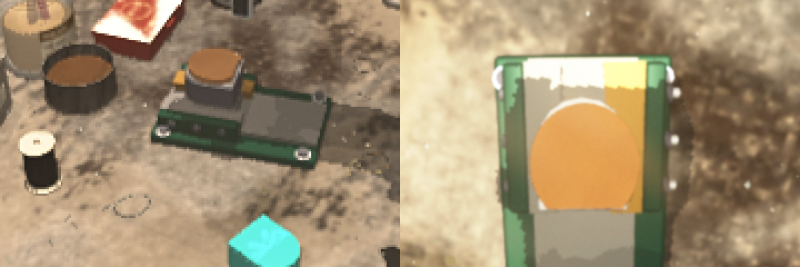

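The lift lies flat and centred on the wedged anvil, at (0.5754, −0.0205) against the face at about (0.575, −0.020). The tins and spool are in place.

```bash
python3 -c "
from workcell import bot
print(bot.job_done())"
```

```text
the job is handed in; nothing more can be done
None
```

The job is handed in at about 27.5 s on the robot clock: the anvil is wedged in the way with a final push of about 16 N, the heel lift lies flat and centred on its face to within about 1 mm, and the tins and spool were left standing.

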